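# Set the loaded cell test jig to its latched test position

### The arm

A 7-joint arm with a two-finger parallel gripper is mounted at the origin on a cart in front of the work surface, level with it; the furniture and walls round the work are solid. World frame = base frame: x ahead of the robot, y to its left, z up, the work surface at z = 0. Lengths are in m, angles in rad, forces in N, time in s.
With the tool pointing down it reaches from about 0.425 to 0.925 m from the base axis. Payload 6.8 kg.
Tool frame: the origin (TCP) lies midway between the tips of the shut fingers; the grasp point (between the pads) lies 19 mm behind it; z points along the fingers, y is the line along which they close (so a half turn about z gives the same grasp; the last joint's range is limited). The gripper opens to 88 mm and grips with 3 to 60 N. Pads are 20 mm wide; open, the fingers measure 115 mm over their backs; the gripper's body (75 mm by 178 mm) begins 61 mm behind the grasp point.
Start: joints at [1.123, 0.477, 0.022, 1.555, -0.011, 1.109, -0.083], TCP at [0.225, -0.636, 0.223] pointing down, gripper open.
Joint ranges: [-2.96, 2.96], [-0.34, 2.1], [-1.41, 1.46], [0.24, 2.44], [-1.37, 4.51], [0.17, 1.92], [-2.96, 2.96]. Speed limits (rad/s): [2.39, 2.39, 3.14, 3.14, 3.14, 3.14, 3.14].

### API

Orientations are given as a rotation vector (axis times angle).
In Python, from workcell import observe, get_image, finish_job gives the robot as it stands.
- The arm moves only by the tool carry_out, never from a script. Its argument "plan" is a list that holds one entry, the list of rows, each a list of 6 numbers: the shift along the tool's x, y, z scaled (see below), then the turn, a rotation vector about the tool's x, y, z scaled (see below). A call has 1 to 20 rows; each row is the pose to reach, as a shift and turn from the pose commanded when the call began, along the tool's axes at that moment; what a row does not reach only later rows make up. The controller multiplies each number of a shift by 30 cm and each number of a turn by 45 degrees. A row lasts 1/8 s, in which the tool goes at most 62.5 mm and 10.7 degrees, less where a joint would pass 70% of its speed; a pose out of reach is approached as far as the arm can. A call with a number of a shift or a turn outside -1 to 1 is refused whole. A call with a gripper value outside its range is refused whole. "fingers" is the gripper's target within -1 to 1 (shut at 1, half-way at 0, fully open at -1), set as the call begins (left out, the last holds). The fingers move at their own pace and stop on an object; "squeeze" is the grip in N (left out, the last holds). Time passes only in rows, so rows that repeat a pose let the fingers close. It gives the time, the measured TCP pose, the force, the opening and the grip force at its end, in the units of the state.
- observe(): the state, without advancing time (a new reading comes with each control period).
- get_image(name): name is "scene" or "top" or "wrist"; returns a dict with "frame" (420x560x3 uint8, red, green, blue), "range_z" (420x560 float32, m along the optical axis (not along the pixel's ray), 0 where there is no reading), "vertical_fov" (degrees; the focal length in pixels is half the picture's height over the tangent of half this angle, whatever the lens; pixels are square), "cx", "cy" (the principal point, pixels), "xyz" and "attitude" of the camera in the world. Camera axes: x right, y down, z forward; pixel columns grow to the right and rows downward; lengths in m; the calibration is good to about 2 mm. A picture is of the moment at which its call begins.
- finish_job(): hands the job in; it is judged then, once.
The state is a dict: "time_s": time; "joint_pos": joint angles; "qd": joint speeds; "effort": joint torques, N m; "tool_pos": TCP position; "ee_rot": TCP orientation; "ft_force": force on the tool from outside, world axes, zero at the start; "wrist_torque": the same for the moment, N m; "width": finger opening in m; "grasp_force": force on a finger pad.
Only numpy, scipy, OpenCV 4.12 (cv2) and the standard library are available. Lean on these libraries where they do the work, as an engineer would, in place of code of your own. Each camera call takes 0.05 s, during which the arm holds its last target. There are 200 camera calls.

### The job

Of the two cell test jigs, take the one that has a cell lying in its sprung shuttle: push the shuttle away by its front wall with your fingertips, past the stop pin so that the pin springs up but not right up against the end stop, then let it go so that it springs back and rests latched against the pin at mid travel, and take your hand away. Only push: do not touch or lift the cell, which stays in its cradle. Leave the other jig's shuttle at home and the things standing round about where they are.

Things in the scene. Friction and masses are not known exactly. Their poses are not given: they have to be found in the camera images.
- loaded_jig: Cell test jig, fixed: base plate 200 x 116 x 10 mm, grey sprung shuttle 90 mm wide between two rails, nothing above 48 mm. Origin on the underside: plate x -90 to +110 mm, y +-58 mm. Own +x is the way the shuttle is pushed (about away from the robot, turned up to 0.3 rad), z up. This is the one with the cell. It may stand to the left or to the right of the other.
- empty_jig: Cell test jig, fixed: base plate 200 x 116 x 10 mm, grey sprung shuttle 90 mm wide between two rails, nothing above 48 mm. Origin on the underside: plate x -90 to +110 mm, y +-58 mm. Own +x is the way the shuttle is pushed (about away from the robot, turned up to 0.3 rad), z up. Same jig with an empty cradle; its shuttle must stay at home.
- shuttle_face (a point): Middle of the flat upright front wall (push face) of the loaded jig's shuttle, 35 mm above the bench; moves with it. Wall 90 mm wide, 14 mm thick, top 48 mm above the bench. At home it is at x = -70, y = 0 mm in the jig's frame. The way to it is open above the base plate; only the pin and two home stops (19 mm above the bench) stand lower, 32 mm or more off the middle.
- shuttle (a joint): Travel of the loaded jig's shuttle along its +x, m: 0 home, 0.052 against the black end block behind it (avoid). A spring returns it (4 N at 0, 8 N at 0.052; about 0.4 kg moves). Past 0.030 it clears the stop pin, which springs up in front of it (go to about 0.041 to be sure); let back, it stops on the pin at 0.030, the latched mid position. Let back before that it goes home.
- stop_pin (a joint): Steel stop pin of the loaded jig, diameter 8 mm, sprung upward: 0 to 0.001 while the shuttle covers it (down), 0.011 m when up, its top then 23 mm above the bench. It stands at x = -44 mm, y = +36 mm in the jig's frame.
- empty_shuttle (a joint): Travel of the other jig's shuttle, in m: 0 at home; it must not be moved.
- cell: Round battery cell, 18 mm diameter, 67 mm long along its own y, lying across the shuttle of the loaded jig in a cradle behind the front wall; origin at the middle of its underside, 24 mm above the bench; its top is 42 mm above the bench, 6 mm lower than the front wall.
- relay_box: Bystander: black relay box 42 x 52 x 36 mm, standing between the two jigs; origin under its centre.
- screwdriver: Bystander: small screwdriver, 86 mm long, 15 mm thick, lying near the bench's front edge.
- bottle: Bystander: white capped bottle, diameter 51 mm, 94 mm high, standing at the left of the jigs; origin under its centre.
- rail_stub: Bystander: short clamp block with guide rods, 34 x 73 x 18 mm, lying at the right front.
- syringe: Bystander: syringe, 95 mm long, 20 mm thick, lying at the left near the bench's front edge.

How it is judged:
On the way:
1. the shuttle has been pushed past the stop pin, which has sprung up (value of joint shuttle above 0.0325 m and value of joint stop_pin above 0.008 m), for 0.05 s.
At the end, for the whole second after the job is handed in: The loaded jig's shuttle rests against the raised stop pin at mid travel (0.028 to 0.0315 m, pin raised more than 8 mm), at rest, with the cell lying in its cradle; the other shuttle is at home (under 4 mm) (value of joint shuttle between 0.028 and 0.0315 m and value of joint stop_pin above 0.008 m and not (velocity of joint shuttle above 0.01 m/s) and not (velocity of joint shuttle below -0.01 m/s) and x of cell in the frame of shuttle_face between 0.015 and 0.033 m and distance between cell and shuttle_face below 0.04 m and linear speed of cell below 0.02 m/s and value of joint empty_shuttle below 0.004 m); the robot touches nothing.
It fails at once if the robot touched the cell, or the cell was lifted more than 8 mm (contact force between any of the arm, the fingers and cell above 0.5 N or height (world z) of cell above 0.032 m).
It fails at once if the shuttle was run up against its end stop (travel over 0.050 m) (value of joint shuttle above 0.05 m).
It fails at once if the other jig's shuttle was moved more than 4 mm (value of joint empty_shuttle above 0.004 m).
It fails at once if a thing standing round about was moved more than 15 mm (distance of any of relay_box, screwdriver, bottle, rail_stub, syringe from where it was at the start of the episode above 0.015 m).
It also fails if it takes over 40 s, if anything falls off the work surface, if the arm or the gripper's body presses on something with over 40 N, if the wrist force passes 120 N, or if a joint passes its speed limit or range.

## Working session

There is one attempt and no reset: what is moved stays moved. The work goes in short steps, Python scripts to look and compute and a tool call to move; the robot and the scene stay as the last step left them, time stands still between calls to the robot, and variables do not carry over. Pictures are saved under pics/ and viewed, at most 10 in all, crops included, and the job is handed in when it is done.

Besides the shell and the picture viewer there is one more tool, called after "Emit:" as a command line: name --argument value ..., lists and objects as JSON in quotes. carry_out: Moves the arm, as the interface text tells. Its arguments: {"type":"object","properties":{"plan":{"type":"array","items":{"type":"array","items":{"type":"array","items":{"type":"number","minimum":-1,"maximum":1}}}},"fingers":{"type":"number"},"squeeze":{"type":"number"}},"required":["plan"]}

```bash
mkdir -p pics; cat > h.py <<'E'
import numpy as np, cv2
from scipy.spatial.transform import Rotation as R
from workcell import observe, get_image, finish_job
def rot(a):
    a=np.array(a,float)
    if a.shape==(3,3): return a
    return R.from_rotvec(a).as_matrix() if a.size==3 else R.from_quat(a).as_matrix()
def cloud(im):
    d=im["range_z"]; h,w=d.shape
    f=h/2/np.tan(np.radians(im["vertical_fov"])/2)
    u,v=np.meshgrid(np.arange(w),np.arange(h))
    p=np.stack([(u-im["cx"])/f*d,(v-im["cy"])/f*d,d],-1)
    return p@rot(im["attitude"]).T+np.array(im["xyz"])
E
python3 - <<'E'
from h import *
for n in("top","scene"):
    im=get_image(n); cv2.imwrite(f"pics/{n}0.png",im["frame"][...,::-1]); np.savez(f"{n}0.npz",**{k:v for k,v in im.items()})
    print(n,im["xyz"],im["attitude"],im["vertical_fov"],im["cx"],im["cy"],(im["range_z"]>0).mean())
o=observe();print(o["tool_pos"],o["ee_rot"],o["ft_force"],o["width"])
E
```

```text
top [0.40814096 0.00559709 1.41063261] [-2.19278678  2.13830257 -0.10203104] 44.42253381232217 272.03441586523513 200.54937226742948 0.9960076530612245
scene [0.14177512 0.57384878 0.70724809] [-0.78058035  2.57537564 -1.09581774] 55.96953412076025 283.90353204195503 208.01791931038437 0.99578231292517
[ 0.22476834 -0.63591612  0.22181059] [-3.09483701e+00 -5.30927718e-01  6.14599697e-04] [0.70011779 0.24290381 0.55877756] 0.0879191179468392
```

View pics/top0.png

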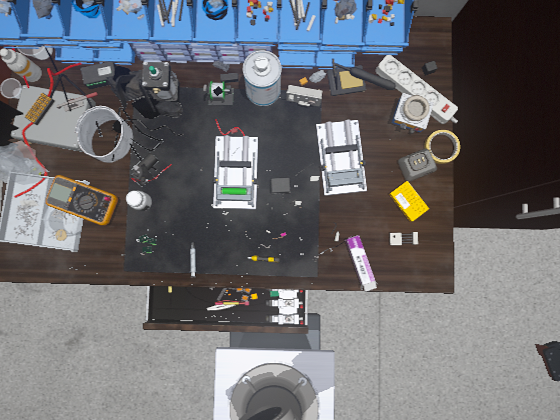

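View pics/scene0.png

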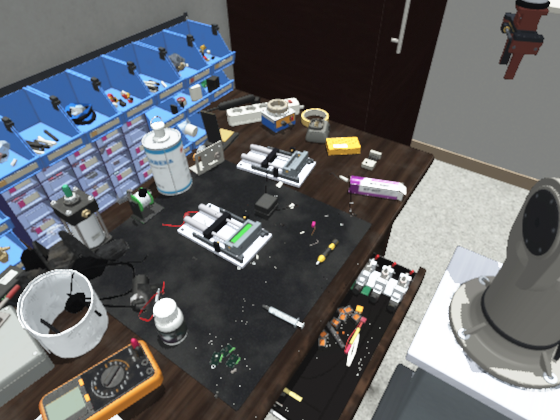

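The green cell lies in the left jig (top view, about (234,190)). The empty jig is on the right, about (342,157), with the relay box between them at (281,185). The bench in front of the loaded jig is clear. Next I'll measure that jig.

```bash
python3 - <<'E'
from h import *
for n in("top","scene"):
    im=dict(np.load(n+"0.npz")); P=cloud(im); F=im["frame"]; hsv=cv2.cvtColor(F,cv2.COLOR_RGB2HSV)
    g=(hsv[...,0]>45)&(hsv[...,0]<75)&(hsv[...,1]>140)&(hsv[...,2]>80)&(P[...,2]>.02)&(P[...,2]<.06)&(abs(P[...,1]-.1)<.12)&(abs(P[...,0]-.6)<.1)
    q=P[g]; c=np.median(q,0); print(n,"cell",g.sum(),c,q[:,2].max())
    r=cv2.minAreaRect(q[:,:2].astype(np.float32)*1000);print(r)
    # jig: everything 5..60mm high near the cell
    near=(np.hypot(P[...,0]-c[0]-.05,P[...,1]-c[1])<.16)&(P[...,2]>.005)&(P[...,2]<.06)
    nl,lab=cv2.connectedComponents(near.astype(np.uint8)); m=lab==np.bincount(lab[g]).argmax()
    r=cv2.minAreaRect(P[m][:,:2].astype(np.float32)*1000);print("jig",m.sum(),r)
    # bench level
    b=(np.hypot(P[...,0]-.45,P[...,1]-c[1])<.04);print("bench z",np.median(P[b][:,2]))
    if n=="top":
        w=m&(P[...,2]>.043)&(P[...,2]<.052); q=P[w&(P[...,0]<c[0]+.0)];print("wall top",len(q),q.mean(0) if len(q) else 0,cv2.minAreaRect(q[:,:2].astype(np.float32)*1000))
        v,u=np.where(g); x0,y0=int(u.mean()),int(v.mean())
        cv2.imwrite("pics/crop.png",cv2.resize(F[y0-70:y0+40,x0-50:x0+70,::-1],None,fx=5,fy=5,interpolation=cv2.INTER_CUBIC)); 
        print("crop origin",x0-50,y0-70)
E
```

```text
top cell 131 [0.57145356 0.12267128 0.04067778] 0.050591260175952835
((572.6015625, 120.41375732421875), (14.692551612854004, 59.42719650268555), 0.9946666955947876)
jig 2953 ((631.6022338867188, 120.862060546875), (217.82566833496094, 118.94347381591797), 1.4143856763839722)
bench z -2.2982781806679675e-05
wall top 176 [0.55598776 0.12041438 0.04743219] ((559.2941284179688, 120.58729553222656), (22.36699104309082, 88.18727111816406), 1.570403814315796)
crop origin 183 120
scene cell 49 [0.57110391 0.12466945 0.04078976] 0.04322596438879878
((570.6231689453125, 119.03783416748047), (56.98556900024414, 9.653693199157715), 87.02999877929688)
jig 3258 ((639.6007690429688, 121.72942352294922), (226.92193603515625, 118.3492660522461), 0.1460629254579544)
bench z -0.0011304668430046627
```

View pics/crop.png

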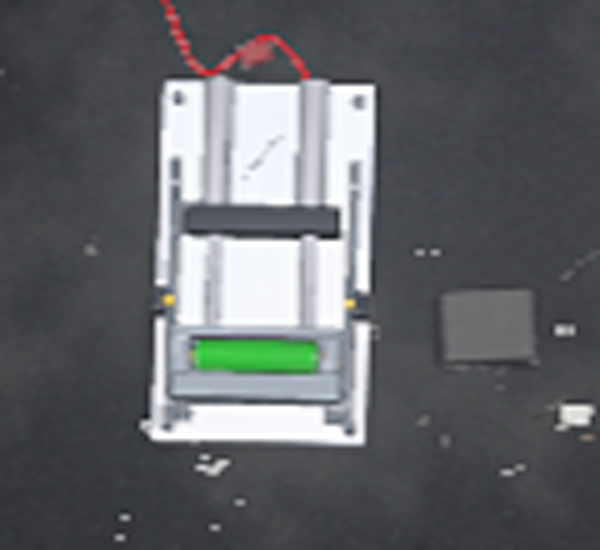

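The jig's yaw is about +0.02 rad, and the push face at home is near (0.547, 0.120). I'll approach with the fingers shut and tool x along the jig's +x.

```bash
cat >> h.py <<'E'
def to(*targets,yaw=0.022):
    o=observe(); A=rot(o["ee_rot"]); p=np.array(o["tool_pos"])
    c,s=np.cos(yaw),np.sin(yaw); B=np.array([[c,s,0],[s,-c,0],[0,0,-1.]])
    t=R.from_matrix(A.T@B).as_rotvec()/(np.pi/4)
    print("now",p.round(4),"F",np.round(o["ft_force"],2),"w",o["width"],"t",o["time_s"],"turn",t.round(3))
    for q in targets: print(np.round(A.T@(np.array(q)-p)/.3,4))
E
python3 -c "
from h import *
to((.45,-.3,.22),(.48,-.05,.2),(.49,.119,.15),(.49,.119,.033))"
```

```text
now [ 0.2248 -0.6359  0.2218] F [0.7  0.24 0.56] w 0.0879191179468392 t 0.1 turn [-0.002  0.     0.405]
[ 1.081  -0.8055  0.0072]
[ 1.4531 -1.5577  0.075 ]
[ 1.6723 -2.0775  0.2425]
[ 1.6723 -2.0768  0.6325]
```

Emit:
carry_out --plan '[[[0.2, -0.15, 0, 0, 0, 0.1], [0.4, -0.3, 0, 0, 0, 0.2], [0.6, -0.45, 0, 0, 0, 0.3], [0.8, -0.6, 0, 0, 0, 0.405], [0.95, -0.75, 0, 0, 0, 0.405], [0.99, -0.9, 0, 0, 0, 0.405], [0.99, -0.9, 0, 0, 0, 0.405], [0.99, -0.9, 0, 0, 0, 0.405], [0.99, -0.9, 0, 0, 0, 0.405]]]' --fingers 1

```text
time_s: 1.23
tool_pos: [0.4146, -0.2839, 0.2226]
ee_rot: [3.141, 0.032, -0.001]
ft_force: [-0.6, 0.2, 0.2]
width: 0.0016
grasp_force: 0.0
```

```bash
python3 -c "
from h import *
to((.48,-.05,.2),(.48,.119,.15))"
```

```text
now [ 0.4146 -0.2839  0.2226] F [-0.57  0.15  0.17] w 0.001567017885270255 t 1.225 turn [ 0.001  0.    -0.002]
[ 0.2342 -0.7749  0.0748]
[ 0.2459 -1.3382  0.2412]
```

Emit:
carry_out --plan '[[[0.05, -0.2, 0.02, 0, 0, 0], [0.1, -0.4, 0.04, 0, 0, 0], [0.15, -0.6, 0.06, 0, 0, 0], [0.2, -0.8, 0.1, 0, 0, 0], [0.24, -0.95, 0.15, 0, 0, 0], [0.24, -0.95, 0.2, 0, 0, 0], [0.24, -0.95, 0.2, 0, 0, 0], [0.24, -0.95, 0.2, 0, 0, 0]]]'

```text
time_s: 2.22
tool_pos: [0.4809, 0.0014, 0.1628]
ee_rot: [3.141, 0.028, -0.0]
ft_force: [0.1, -1.0, -0.4]
width: 0.0003
grasp_force: 0.0
```

```bash
python3 -c "
from h import *
to((.485,.119,.15),(.485,.119,.06),(.485,.119,.033))"
```

```text
now [0.4809 0.0014 0.1628] F [ 0.13 -0.96 -0.41] w 0.0003223338780167979 t 2.225 turn [ 0.001  0.    -0.005]
[ 0.0206 -0.3918  0.0425]
[ 0.0206 -0.3919  0.3425]
[ 0.0206 -0.392   0.4325]
```

Emit:
carry_out --plan '[[[0.01, -0.18, 0.04, 0, 0, 0], [0.02, -0.33, 0.04, 0, 0, 0], [0.02, -0.392, 0.1, 0, 0, 0], [0.02, -0.392, 0.25, 0, 0, 0], [0.02, -0.392, 0.38, 0, 0, 0], [0.02, -0.392, 0.433, 0, 0, 0], [0.02, -0.392, 0.433, 0, 0, 0], [0.02, -0.392, 0.433, 0, 0, 0]]]'

```text
time_s: 3.22
tool_pos: [0.4855, 0.1213, 0.0341]
ee_rot: [-3.141, -0.033, -0.004]
ft_force: [-0.4, 0.9, 0.0]
width: 0.0005
grasp_force: 0.0
```

```bash
python3 - <<'E'
from h import *
to((.525,.1195,.033))
im=get_image("wrist"); cv2.imwrite("pics/w1.png",im["frame"][...,::-1])
im=get_image("scene"); cv2.imwrite("pics/s1.png",cv2.resize(im["frame"][180:300,150:310,::-1],None,fx=4,fy=4))
E
```

```text
now [0.4855 0.1213 0.0341] F [-0.43  0.85  0.02] w 0.0005188526213757308 t 3.225 turn [-0.001 -0.003 -0.001]
[0.1314 0.0088 0.0041]
```

View pics/w1.png

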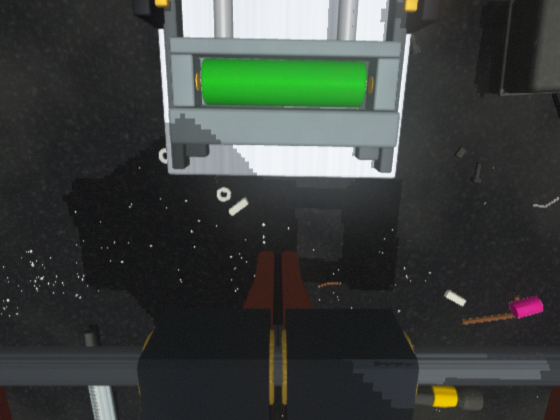

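View pics/s1.png

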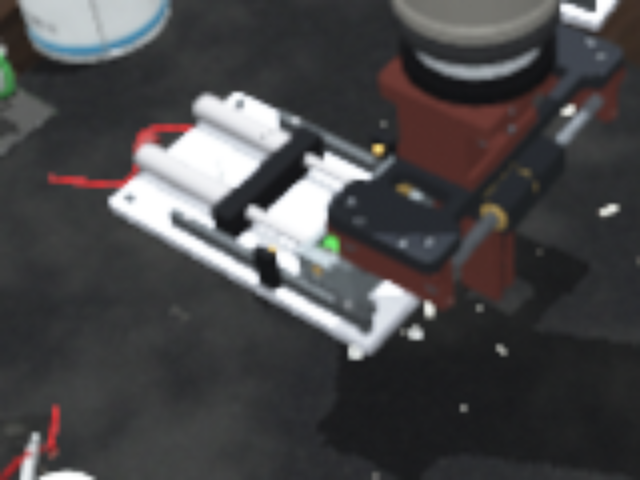

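The wrist view shows the shut fingertips (column 277) lined up with the middle of the wall (column 285). The wall's top front edge is at about row 143. I'll measure the face from the wrist depth.

```bash
cat >> h.py <<'E'
def face():
    im=get_image("wrist"); P=cloud(im); F=im["frame"].astype(int)
    t=(P[...,2]>.044)&(P[...,2]<.053)&(abs(P[...,1]-.12)<.05)&(P[...,0]>.53)&(P[...,0]<.62)&(F[...,1]<F[...,2]+25)
    q=P[t]; xs=[]
    for y in np.arange(.085,.156,.01):
        s=q[abs(q[:,1]-y)<.005]
        if len(s)>20: xs.append((y,*np.percentile(s[:,0],[2]),))
    xs=np.array(xs); k=np.polyfit(xs[:,0]-.12,xs[:,1],1) if len(xs)>1 else None
    print("front edge",xs.round(4).tolist(),"fit",k,"y range",np.percentile(q[:,1],[1,99]),"z",np.median(q[:,2]))
E
python3 -c "
from h import *
face()"
```

```text
front edge [[0.085, 0.5476], [0.095, 0.5476], [0.105, 0.5476], [0.115, 0.5476], [0.125, 0.5476], [0.135, 0.5475], [0.145, 0.5476], [0.155, 0.5473]] fit [-0.00261056  0.54755542] y range [0.07831022 0.16554611] z 0.04713573715090544
```

The face is at x=0.5475, with its middle at y=0.122 and yaw about 0. I'll creep in to find contact.

Emit:
carry_out --plan '[[[0.08, 0, 0, 0, 0, 0], [0.13, 0, 0, 0, 0, 0], [0.15, 0, 0, 0, 0, 0], [0.16, 0, 0, 0, 0, 0], [0.165, 0, 0, 0, 0, 0], [0.17, 0, 0, 0, 0, 0], [0.175, 0, 0, 0, 0, 0], [0.18, 0, 0, 0, 0, 0], [0.18, 0, 0, 0, 0, 0], [0.18, 0, 0, 0, 0, 0]]]'

```text
time_s: 4.62
tool_pos: [0.5368, 0.1225, 0.0325]
ee_rot: [3.141, 0.035, -0.004]
ft_force: [-4.8, -0.0, 3.9]
width: 0.0004
grasp_force: 2.6
```

```bash
python3 -c "
from h import *
to();face()"
```

```text
now [0.5368 0.1225 0.0325] F [-4.84 -0.03  3.91] w 0.0003802973700363424 t 4.625 turn [0.001 0.003 0.   ]
front edge [[0.085, 0.5486], [0.095, 0.5488], [0.105, 0.5487], [0.115, 0.5478], [0.125, 0.5462], [0.135, 0.5476], [0.145, 0.5487], [0.155, 0.5485]] fit [-0.00757964  0.54811449] y range [0.07840597 0.16550927] z 0.04716617709542954
```

Contact confirmed: −4.8 N, and the face has moved about 1 mm. Pushing on to about 36 mm, then I'll check.

Emit:
carry_out --plan '[[[0.01, 0, 0, 0, 0, 0], [0.02, 0, 0, 0, 0, 0], [0.03, 0, 0, 0, 0, 0], [0.04, 0, 0, 0, 0, 0], [0.05, 0, 0, 0, 0, 0], [0.06, 0, 0, 0, 0, 0], [0.07, 0, 0, 0, 0, 0], [0.08, 0, 0, 0, 0, 0], [0.09, 0, 0, 0, 0, 0], [0.1, 0, 0, 0, 0, 0], [0.11, 0, 0, 0, 0, 0], [0.115, 0, 0, 0, 0, 0], [0.12, 0, 0, 0, 0, 0], [0.12, 0, 0, 0, 0, 0], [0.12, 0, 0, 0, 0, 0]]]'

```text
time_s: 6.55
tool_pos: [0.5723, 0.1226, 0.0324]
ee_rot: [3.14, 0.034, -0.006]
ft_force: [-6.0, -2.1, 5.5]
width: 0.0003
grasp_force: 3.3
```

```bash
python3 -c "
from h import *
to();face()"
```

```text
now [0.5723 0.1226 0.0324] F [-5.97 -2.07  5.45] w 0.0003281839980689889 t 6.55 turn [ 0.002  0.005 -0.   ]
front edge [[0.085, 0.584], [0.095, 0.5842], [0.105, 0.5841], [0.115, 0.5833], [0.125, 0.5818], [0.135, 0.5831], [0.145, 0.584], [0.155, 0.584]] fit [-0.00583066  0.5835728 ] y range [0.07852487 0.16553899] z 0.04716869650423257
```

Travel is 36.5 mm by image and TCP. Going on by 5 mm to about 41.5 mm.

Emit:
carry_out --plan '[[[0.006, 0, 0, 0, 0, 0], [0.012, 0, 0, 0, 0, 0], [0.017, 0, 0, 0, 0, 0], [0.017, 0, 0, 0, 0, 0], [0.017, 0, 0, 0, 0, 0]]]'

```text
time_s: 7.22
tool_pos: [0.5772, 0.1226, 0.0324]
ee_rot: [3.14, 0.034, -0.006]
ft_force: [-7.7, -2.0, 4.9]
width: 0.0005
grasp_force: 3.5
```

```bash
python3 -c "
from h import *
to();face()"
```

```text
now [0.5772 0.1226 0.0324] F [-7.73 -2.04  4.89] w 0.00045633390275561436 t 7.225 turn [ 0.002  0.005 -0.001]
front edge [[0.085, 0.589], [0.095, 0.589], [0.105, 0.5891], [0.115, 0.5883], [0.125, 0.5866], [0.135, 0.588], [0.145, 0.5889], [0.155, 0.589]] fit [-0.0063626   0.58848639] y range [0.07853965 0.16560683] z 0.04715919690333009
```

Travel is about 41.4 mm. I'll back off gently and look.

Emit:
carry_out --plan '[[[-0.01, 0, 0, 0, 0, 0], [-0.02, 0, 0, 0, 0, 0], [-0.03, 0, 0, 0, 0, 0], [-0.04, 0, 0, 0, 0, 0], [-0.055, 0, 0, 0, 0, 0], [-0.08, 0, 0, 0, 0, 0], [-0.1, 0, 0, 0, 0, 0], [-0.1, 0, 0, 0, 0, 0]]]'

```text
time_s: 8.28
tool_pos: [0.5489, 0.1227, 0.0328]
ee_rot: [3.141, 0.035, -0.0]
ft_force: [1.0, -0.4, -0.0]
width: 0.0004
grasp_force: 0.0
```

```bash
python3 - <<'E'
from h import *
to();face()
im=get_image("wrist"); cv2.imwrite("pics/w2.png",im["frame"][...,::-1])
E
```

```text
now [0.5489 0.1227 0.0328] F [ 0.95 -0.42 -0.03] w 0.00042615156106309246 t 8.275 turn [ 0.  0. -0.]
front edge [[0.085, 0.5778], [0.095, 0.5777], [0.105, 0.5778], [0.115, 0.5598], [0.125, 0.5583], [0.135, 0.5596], [0.145, 0.5776], [0.155, 0.5776]] fit [-0.06917789  0.57076453] y range [0.07845585 0.16564284] z 0.04714811891560172
```

View pics/w2.png

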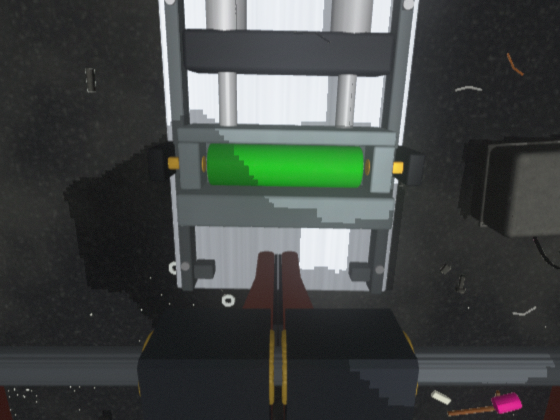

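The shuttle is latched at 0.5777 − 0.5476 ≈ 30.1 mm, with the cell in its cradle (285,165), and the fingertips are clear of the wall. I'll withdraw backwards and then up.

Emit:
carry_out --plan '[[[-0.05, 0, 0, 0, 0, 0], [-0.12, 0, 0, 0, 0, 0], [-0.18, 0, 0, 0, 0, 0], [-0.18, 0, -0.1, 0, 0, 0], [-0.18, 0, -0.25, 0, 0, 0], [-0.18, 0, -0.4, 0, 0, 0], [-0.18, 0, -0.45, 0, 0, 0], [-0.18, 0, -0.45, 0, 0, 0], [-0.18, 0, -0.45, 0, 0, 0], [-0.18, 0, -0.45, 0, 0, 0]]]'

```text
time_s: 9.62
tool_pos: [0.4944, 0.1213, 0.1662]
ee_rot: [3.141, 0.034, -0.004]
ft_force: [-0.1, -0.0, 0.5]
width: 0.0006
grasp_force: 0.0
```

```bash
python3 -c "
from h import *
to();face();print(finish_job())"
```

```text
now [0.4944 0.1213 0.1662] F [-0.12 -0.04  0.46] w 0.0005911815112718566 t 9.625 turn [ 0.001  0.003 -0.   ]
front edge [[0.085, 0.5772], [0.095, 0.577], [0.105, 0.5774], [0.115, 0.5773], [0.125, 0.5771], [0.135, 0.5769], [0.145, 0.5773], [0.155, 0.5771]] fit [-0.00102056  0.57717842] y range [0.07808603 0.16541384] z 0.047044014959718494
the job is handed in; nothing more can be done
None
```

I pushed the loaded (left) jig's shuttle to about 41 mm; it sprang back and rests at about 30 mm, the latched mid position, with the cell in its cradle and the hand clear. The job was handed in at about 9.7 s; no verdict came back.

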